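Clear the portioning board and hold the chocolate block square in its corner

ROBOT

A 6-joint arm with a two-finger parallel gripper is mounted at the origin on a cart in front of the work surface, level with it; the furniture and walls round the work are solid. World frame = base frame: x ahead of the robot, y to its left, z up, the work surface at z = 0. Lengths are in m, angles in rad, forces in N, time in s.
With the tool pointing down it reaches from about 0.375 to 0.9 m from the base axis. Payload 3.1 kg.
Tool frame: the origin (TCP) lies on the mounting face of the last link; the fingertips stand 182 mm ahead of it and the grasp point (between the pads) lies 164 mm ahead of it; z points along the fingers, y is the line along which they close (so a half turn about z gives the same grasp; the last joint's range is limited). The gripper opens to 87 mm and grips with 3 to 60 N. Pads are 19 mm wide; open, the fingers measure 117 mm over their backs; the gripper's body (75 mm by 190 mm) begins 51 mm behind the grasp point.
Start: joints at [1.133, 0.527, 1.433, -0, 1.181, -0.178], TCP at [0.161, 0.604, 0.405] pointing down, gripper open.
Joint ranges: [-3.08, 3.08], [-0.75, 2.2], [0.22, 2.44], [-1.43, 4.57], [0, 2.65], [-2.85, 2.85]. Speed limits (rad/s): [2.79, 2.79, 3.14, 3.14, 3.14, 3.14].

INTERFACE

Orientations are given as a unit quaternion [x, y, z, w].
In Python, from workcell import r gives the robot as it stands. The module is installed in compiled form; this text tells all that it offers.
- The arm moves only by the shell command python3 -m creep 'ROWS' [FORCE]. ROWS is JSON, a list of rows, each an object of numbers: "dx", "dy", "dz": the shift along the tool's x, y, z in mm; "rx", "ry", "rz": the turn, a rotation vector about the tool's x, y, z in rad; "hand": the gripper's target within -1 to 1 (shut at 1, half-way at 0, fully open at -1). A call has 1 to 20 rows; each row is the pose to reach, as a shift and turn from the pose commanded when the call began, along the tool's axes at that moment; what a row does not reach only later rows make up. A row lasts 1/8 s, in which the tool goes at most 62.5 mm and 10.7 degrees, less where a joint would pass 70% of its speed; a pose out of reach is approached as far as the arm can. A call with a gripper value outside its range is refused whole. The fingers move at their own pace and stop on an object; FORCE is the grip in N (left out, the last holds). Time passes only in rows, so rows that repeat a pose let the fingers close. It gives the time, the measured TCP pose, the force, the opening and the grip force at its end, in the units of the state.
- r.read_state(): the state, without advancing time (a new reading comes with each control period).
- r.camera(name): name is "scene" or "top"; returns the picture (480x640x3 uint8, red, green, blue); there is no depth.
- r.camera_params(name): a dict with "K" (3x3 intrinsics, pixels), "world_from_camera" (4x4, takes a point from camera to world coordinates). Camera axes: x right, y down, z forward; pixel columns grow to the right and rows downward; lengths in m; the calibration is good to about 2 mm. A picture is of the moment at which its call begins. camera_params takes no time and is no camera call.
- r.job_done(): hands the job in; it is judged then, once.
Trained networks look in the newest picture that a camera, given by its name, has taken for a name from the list of things; names that differ only in an ending like _2 or _b are one class to them, and where a whole thing is asked for, a point or a joint stands for the part that bears it (a point fixed in the world has none). Each returns a list of dicts, best first, with "score" (0 to 1); they miss things now and then, are a little off and sometimes report something else, mostly with a low value. They report only what shows in the picture. A call takes as long as a camera call.
- r.cut_out(label, camera): "mask" (480x640 bool, what is visible of it) and "pixel" ([column, row] in pixels, amid what is visible of it).
- r.place_of(label, camera): "pixel" ([column, row] in pixels: a listed point, or the origin of a listed thing).
The state is a dict: "time_s": time; "joint_positions": joint angles; "joint_vel": joint speeds; "tau": joint torques, N m; "tool_pos": TCP position; "ee_rot": TCP orientation; "force": force on the tool from outside, world axes, zero at the start; "ft_torque": the same for the moment, N m; "gripper_width": finger opening in m; "grasp_force": force on a finger pad.
Only numpy, scipy, OpenCV 4.12 (cv2) and the standard library are available. Lean on these libraries where they do the work, as an engineer would, in place of code of your own. Each camera call takes 0.05 s, during which the arm holds its last target. There are 200 camera calls.

TASK

I am about to portion a chocolate block for hot chocolate on the wooden board. With the scraper, sweep the four loose chips off the board into the steel tray at its open end (do not touch them with the fingers), and stand the scraper back on the bare counter. Then lay the block flat in the corner of the board, long side along the back fence and one end against the end stop, and finish still gripping it and pressing it firmly against both fences, without letting go; leave the can, the cups and the spice jar alone.

Things in the scene. Friction and masses are not known exactly. Their poses are not given: they have to be found in the camera images.
- board: fixed waxed wooden portioning board, slab 200 (its x) x 270 (its y) mm on two bearers; origin on the counter under the slab's centre, top face 48 mm above it. Its +x edge carries the back fence, its +y edge the end stop; the other two edges (-x and -y) are open. The free top face runs from x = -100 to +80 mm and y = -135 to +115 mm.
- back_fence: fixed darker wooden strip along the board's +x edge, 20 mm wide (x), 268 mm long (y), 14 mm high above the board's top, with a 4 mm knife slot 30 mm from the end stop; origin at the middle of its underside, 90 mm in +x from the board's centre. Its face towards the block is at board x = +80 mm.
- end_stop: fixed darker wooden strip along the board's +y edge, 165 mm long (x), 20 mm wide (y), 14 mm high above the board's top; origin at the middle of its underside, at board x = -12.5 mm, y = +125 mm. Its face towards the block is at board y = +115 mm. It is joined to the same board as the back fence, at right angles.
- corner (a point): the inner corner of the board: on its top face (48 mm above the counter), where the faces of back fence (+x) and end stop (+y) meet; axes as the board's
- tray: fixed shallow stainless tray, 200 (x) x 130 (y) x 24 mm high, 3 mm walls, open at the top, aligned with the board; origin at the centre of its underside, on the counter. It starts 12 mm under the board's open -y edge and extends 118 mm beyond it, its rim lower than the slab.
- block: loose dark chocolate block with a moulded 2 x 4 top, 50 (its x) x 110 (its y) x 45 mm, about 0.33 kg, alike when turned by half a turn, sliding on the waxed board and fences with friction about 0.35; origin at the centre of its underside. Starts on the counter left of the board.
- scraper: loose grey worktop scraper standing on its foot, about 0.14 kg: foot 110 (its x) x 26 (its y) x 20 mm high with a flat rubber lip below, and above it an upright rib grip 80 (x) x 14 (y) mm reaching to 56 mm above the underside; origin at the centre of its underside. Starts on the counter left of the board.
- chip_1: loose broken chip of dark chocolate, about 22 x 17 x 12 mm, 11 g, lying on the board within 110 mm of the back fence and at least 45 mm clear of the end stop; origin at the centre of its underside
- chip_2: loose broken chip of dark chocolate, about 19 x 18 x 11 mm, 11 g, lying on the board within 110 mm of the back fence and at least 45 mm clear of the end stop; origin at the centre of its underside
- chip_3: loose broken chip of dark chocolate, about 24 x 16 x 12 mm, 11 g, lying on the board within 110 mm of the back fence and at least 45 mm clear of the end stop; origin at the centre of its underside
- chip_4: loose broken chip of dark chocolate, about 18 x 15 x 13 mm, 11 g, lying on the board within 110 mm of the back fence and at least 45 mm clear of the end stop; origin at the centre of its underside
- malt_can: bystander: round can with a gold cap, 126 mm across, 125 mm high, at the left; origin at the centre of its underside
- cup_pair: bystander: two white cups one in the other, 97 mm across, 172 mm high, far left; origin at the centre of the underside
- spice_jar: bystander: small glass spice jar with a red cap, 45 mm across, 106 mm high, right rear; origin at the centre of its underside

How it is judged:
On the way, in this order (a step that is already met when the one before it is completed fails the run):
1. all four chips lie in the tray while the scraper is in the gripper (x of chip_1 in the frame of tray between -0.1 and 0.1 m and y of chip_1 in the frame of tray between -0.065 and 0.065 m and z of each of chip_1, chip_2, chip_3, chip_4 in the frame of tray below 0.04 m and x of chip_2 in the frame of tray between -0.1 and 0.1 m and y of chip_2 in the frame of tray between -0.065 and 0.065 m and x of chip_3 in the frame of tray between -0.1 and 0.1 m and y of chip_3 in the frame of tray between -0.065 and 0.065 m and x of chip_4 in the frame of tray between -0.1 and 0.1 m and y of chip_4 in the frame of tray between -0.065 and 0.065 m and contact force between the fingers and scraper above 1 N), for 0.2 s.
2. the scraper rests on the bare counter, let go (height (world z) of scraper below 0.03 m and contact force between the fingers and scraper below 0.1 N and contact force between scraper and board below 0.05 N and contact force between scraper and tray below 0.05 N and linear speed of scraper below 0.02 m/s), for 0.2 s.
At the end, for the whole second after the job is handed in: The gripped block lies flat on the board, pressed with over 1.5 N on each fence, within 2.5 mm and 0.03 rad of home, long side along the back fence; four chips in the tray; the scraper let go on the bare counter (all of step 2 and x of block in the frame of board between 0.0525 and 0.0575 m and y of block in the frame of board between 0.0575 and 0.0625 m and z of block in the frame of board between 0.045 and 0.0505 m and angle between the y axis of block and the y axis of board, either way round below 0.03 rad and angle between block's own z axis and vertical below 0.05 rad and contact force between block and back_fence above 1.5 N and contact force between block and end_stop above 1.5 N and contact force between the fingers and block above 2 N and linear speed of block below 0.01 m/s and x of chip_1 in the frame of tray between -0.1 and 0.1 m and y of chip_1 in the frame of tray between -0.065 and 0.065 m and z of each of chip_1, chip_2, chip_3, chip_4 in the frame of tray below 0.04 m and x of chip_2 in the frame of tray between -0.1 and 0.1 m and y of chip_2 in the frame of tray between -0.065 and 0.065 m and x of chip_3 in the frame of tray between -0.1 and 0.1 m and y of chip_3 in the frame of tray between -0.065 and 0.065 m and x of chip_4 in the frame of tray between -0.1 and 0.1 m and y of chip_4 in the frame of tray between -0.065 and 0.065 m); the arm keeps its last pose, push and grip.
It fails at once if a chip is touched with the fingers (contact force between the fingers and chip_1 above 0.5 N or contact force between the fingers and chip_2 above 0.5 N or contact force between the fingers and chip_3 above 0.5 N or contact force between the fingers and chip_4 above 0.5 N).
It fails at once if the can, the cups or the spice jar are moved by more than 30 mm (distance of any of malt_can, cup_pair, spice_jar from where it was at the start of the episode above 0.03 m).
It also fails if it takes over 69 s, if anything falls off the work surface, if the arm or the gripper's body presses on something with over 40 N, if the wrist force passes 120 N, or if a joint passes its speed limit or range.

## Working session

There is one attempt and no reset: what is moved stays moved. The work goes in short steps, Python scripts to look and compute and a shell command to move; the robot and the scene stay as the last step left them, time stands still between calls to the robot, and variables do not carry over. Pictures are saved under pics/ and viewed, at most 10 in all, crops included, and the job is handed in when it is done.

```bash
mkdir -p pics
cat > h.py <<'E'
from workcell import r
import numpy as np, cv2
from scipy.spatial.transform import Rotation as R
def px2w(cam,px,z):
    p=r.camera_params(cam);K=np.array(p["K"]);T=np.array(p["world_from_camera"])
    d=T[:3,:3]@np.linalg.solve(K,[px[0],px[1],1.]);o=T[:3,3]
    return o+d*(z-o[2])/d[2]
def w2px(cam,w):
    p=r.camera_params(cam);K=np.array(p["K"]);T=np.linalg.inv(np.array(p["world_from_camera"]))
    c=K@(T[:3,:3]@np.array(w)+T[:3,3]);return c[:2]/c[2]
def snap(cam,name):
    im=r.camera(cam);cv2.imwrite(f"pics/{name}.png",cv2.cvtColor(im,cv2.COLOR_RGB2BGR));return im
E
python3 - <<'E'
from h import *
np.set_printoptions(precision=4,suppress=True)
s=r.read_state();print({k:np.round(v,4) for k,v in s.items()})
print(R.from_quat(s["ee_rot"]).as_matrix())
for c in("top","scene"):
    snap(c,c+"0");print(c,r.camera_params(c)["world_from_camera"])
for n,z in [("board",0),("back_fence",.048),("end_stop",.048),("corner",.048),("tray",0),("block",0),("scraper",0),("chip_1",.048),("malt_can",0),("cup_pair",0),("spice_jar",0)]:
  for c in ("top","scene"):
    for d in r.place_of(n,c)[:5]: 
        if d["score"]>.3: print(n,c,np.round(d["pixel"]),round(d["score"],2),px2w(c,d["pixel"],z)[:2])
E
```

```text
{'time_s': np.float64(0.0), 'joint_positions': array([ 1.1325,  0.5285,  1.4339, -0.0001,  1.1814, -0.1785]), 'joint_vel': array([ 0.0004,  0.0008, -0.0036,  0.0013,  0.0001, -0.0003]), 'tau': array([ -0.0005, -44.0041, -17.6593,   0.0632,   0.0583,  -0.0002]), 'tool_pos': array([0.1604, 0.6037, 0.4038]), 'ee_rot': array([ 0.1295,  0.9916, -0.001 , -0.0003]), 'force': array([ 0.0704,  0.1699, -0.1691]), 'ft_torque': array([ 0.0278, -0.0252, -0.0173]), 'grasp_force': np.float64(0.0), 'gripper_width': np.float64(0.0872)}
[[-0.9664  0.2569 -0.0009]
 [ 0.2569  0.9664 -0.002 ]
 [ 0.0003 -0.0021 -1.    ]]
top [[ 0.0044 -0.9882  0.1529  0.3648]
 [-1.     -0.0042  0.0013  0.0803]
 [-0.0007 -0.1529 -0.9882  1.3897]
 [ 0.      0.      0.      1.    ]]
scene [[-0.0155 -0.414   0.9101 -0.9064]
 [-0.9999  0.0099 -0.0125  0.0736]
 [-0.0039 -0.9102 -0.4141  0.7382]
 [ 0.      0.      0.      1.    ]]
board top [346. 269.] 0.65 [ 0.5076 -0.0138]
back_fence top [351. 241.] 0.69 [ 0.5816 -0.0262]
back_fence top [214. 283.] 0.6 [0.4627 0.3544]
back_fence scene [195. 249.] 0.41 [0.5376 0.4358]
end_stop 
[... 215 characters left out ...]
]
block top [252. 245.] 0.58 [0.576  0.2592]
scraper scene [218. 277.] 0.64 [0.4519 0.3588]
chip_1 top [214. 288.] 0.67 [0.4503 0.3531]
chip_1 top [337. 252.] 0.58 [0.5522 0.0134]
chip_1 top [369. 250.] 0.54 [ 0.556  -0.0764]
chip_1 top [326. 271.] 0.48 [0.4976 0.0439]
chip_1 top [369. 274.] 0.37 [ 0.489  -0.0752]
malt_can top [185. 225.] 0.69 [0.6355 0.455 ]
malt_can scene [196. 247.] 0.76 [0.6553 0.4638]
cup_pair top [151. 265.] 0.56 [0.5162 0.5469]
cup_pair scene [161. 266.] 0.81 [0.5201 0.5413]
cup_pair scene [410. 271.] 0.46 [ 0.4762 -0.2059]
spice_jar top [326. 273.] 0.59 [0.496  0.0432]
spice_jar top [485. 221.] 0.56 [ 0.6511 -0.4227]
spice_jar scene [474. 242.] 0.61 [ 0.673  -0.4491]
```

Run:
```python
from h import *
im=cv2.imread("pics/top0.png");cv2.imwrite("pics/top0c.png",cv2.resize(im[190:340,190:450],None,fx=3,fy=3,interpolation=cv2.INTER_CUBIC))
im=cv2.imread("pics/scene0.png");cv2.imwrite("pics/scene0c.png",cv2.resize(im[190:340,140:460],None,fx=2.5,fy=2.5,interpolation=cv2.INTER_CUBIC))
```

```text
(no output)
```

View pics/top0c.png

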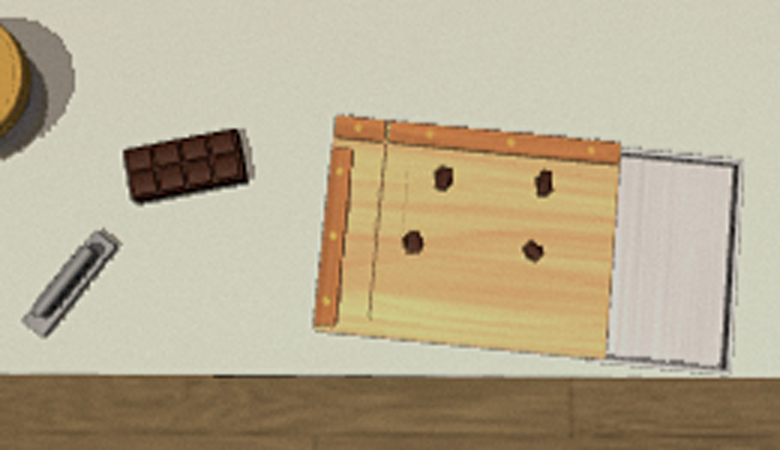

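View pics/scene0c.png

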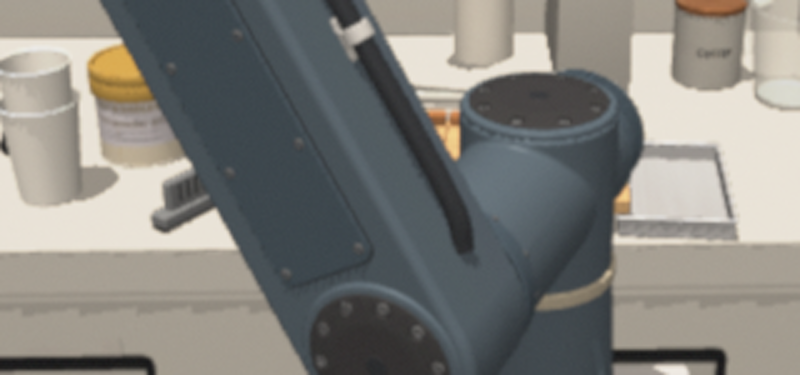

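The top view shows it all. Crop pixels: board (315–620, 115–360), chips near (444,178), (544,183), (412,242) and (533,250), block about (186,166), scraper about (72,283), running diagonally. In the scene view the arm hides the board. Next I'll fit silhouettes.

```bash
cat >> h.py <<'E'
from scipy.optimize import minimize
def fit(mask,pts,x0,cam="top",S=8):
    ys,xs=np.nonzero(mask);r0,r1,c0,c1=ys.min()-8,ys.max()+9,xs.min()-8,xs.max()+9
    M=cv2.resize(mask[r0:r1,c0:c1].astype(np.float32),None,fx=S,fy=S,interpolation=cv2.INTER_LINEAR)>.5
    pts=np.array(pts,float)
    def cost(q):
        c,s=np.cos(q[2]),np.sin(q[2])
        w=np.c_[q[0]+c*pts[:,0]-s*pts[:,1],q[1]+s*pts[:,0]+c*pts[:,1],pts[:,2]]
        u=np.array([(w2px(cam,p)-[c0-.5,r0-.5])*S-.5 for p in w])
        h=cv2.convexHull(u.astype(np.float32)).round().astype(np.int32)
        A=np.zeros(M.shape,np.uint8);cv2.fillConvexPoly(A,h,1)
        return (A.astype(bool)!=M).sum()/M.sum()
    b=minimize(cost,x0,method="Nelder-Mead",options=dict(initial_simplex=[x0]+[np.array(x0)+d for d in np.diag([.01,.01,.1])],xatol=1e-4,fatol=1e-5))
    return b.x,b.fun
def box(lx,ly,z0,z1): return [[a*lx/2,b*ly/2,z] for a in(-1,1) for b in(-1,1) for z in(z0,z1)]
E
python3 - <<'E'
from h import *
np.set_printoptions(precision=4,suppress=True)
im=cv2.imread("pics/top0.png");hsv=cv2.cvtColor(im,cv2.COLOR_BGR2HSV)
m=((hsv[...,1]>70)&(hsv[...,2]>100)).astype(np.uint8);m[:225]=0;m[313:]=0;m[:,:290]=0;m[:,400:]=0
m=cv2.morphologyEx(m,cv2.MORPH_CLOSE,np.ones((9,9)));print(m.sum())
pts=[[-100,-135,48],[100,-135,48],[-100,135,48],[100,135,48],[100,134,62],[100,-134,62],[80,-134,62],[80,134,62],[70,135,62],[-95,135,62],[-100,-135,34],[-100,135,34]]
b,f=fit(m>0,np.array(pts)/1000,[.51,-.014,-.07]);print("board",b,f)
c,s=np.cos(b[2]),np.sin(b[2])
v=(hsv[...,2]<95).astype(np.uint8);v[:,:225]=0;k=v.copy();k[:,280:]=0;k[:230]=0;k[265:]=0
n,l,st,ce=cv2.connectedComponentsWithStats(k);i=1+st[1:,4].argmax();k=l==i;print(st[i])
q,f=fit(k,box(.05,.11,0,.045),[.576,.259,.2+0]);print("block",q,f)
r.camera("top")
for d in r.cut_out("scraper","top")[:2]: print(d["score"],d["pixel"],d["mask"].sum())
for d in r.cut_out("scraper","top")[:1]:
    q,f=fit(d["mask"],box(.11,.026,0,.02)+box(.08,.014,.02,.056),[.455,.358,.7+np.pi/2*0]);print("scraper",q,f)
for u in [(444,178),(544,183),(412,242),(533,250)]:
    w=px2w("top",np.array(u)/3+190-.33,.054);d=w[:2]-b[:2];print("chip",w,"board",c*d[0]+s*d[1],-s*d[0]+c*d[1])
E
```

```text
7014
board [ 0.5045 -0.0103 -0.0908] 0.01570158085155679
[231 233  42  25 722]
block [0.5731 0.2555 0.1905] 0.110687684046423
0.82 [210.9, 285.1] 433
scraper [ 0.4618  0.3653 -0.6396] 0.06305980930366946
chip [0.5584 0.0121 0.054 ] board 0.051626449402297866 0.027262899292898338
chip [ 0.5541 -0.0807  0.054 ] board 0.05576812998548586 -0.06555737172833526
chip [0.4986 0.0419 0.054 ] board -0.010610981764776088 0.05145220373286373
chip [ 0.4917 -0.0697  0.054 ] board -0.007388192835571358 -0.06024685091531132
```

```bash
cat >> h.py <<'E'
B=np.array([.5045,-.0103,-.0908])
def b2w(x,y): c,s=np.cos(B[2]),np.sin(B[2]);return B[0]+c*x-s*y,B[1]+s*x+c*y
def goal(x,y,z,ang):
    "row to grasp point at world x,y,z; tool y along ang, tool down"
    s=r.read_state();R0=R.from_quat(s["ee_rot"]);yv=np.array([np.cos(ang),np.sin(ang),0]);zv=np.array([0,0,-1.])
    R1=R.from_matrix(np.c_[np.cross(yv,zv),yv,zv]);d=R0.inv().apply(np.array([x,y,z+.164])-s["tool_pos"])*1000
    v=(R0.inv()*R1).as_rotvec();print("goal d",np.round(d,1),"r",np.round(v,3),"tcp",np.round(s["tool_pos"],4))
E
python3 - <<'E'
from h import *
r.camera("top")
for n,p,x0 in [("block",box(.05,.11,0,.045),[.573,.2555,.19]),("scraper",box(.11,.026,0,.02)+box(.08,.014,.02,.056),[.46,.362,-.66])]:
  for d in r.cut_out(n,"top")[:1]:
    m=d["mask"].astype(np.uint8);print(n,d["score"],m.sum(),fit(m>0,p,x0), cv2.minAreaRect(np.argwhere(m)[:,::-1].astype(np.float32)))
a=-.66+np.pi/2
goal(.4595,.3635,.12,a);goal(.4595,.3635,.040,a)
E
```

```text
block 0.67 751 (array([0.57174892, 0.2570615 , 0.22415302]), np.float64(0.08213988343047461)) ((250.84616088867188, 245.73077392578125), (20.199960708618164, 39.0271110534668), 78.69007110595703)
scraper 0.57 396 (array([ 0.46260281,  0.36378108, -0.63289265]), np.float64(0.14375987361769352)) ((212.4446258544922, 283.50311279296875), (11.374737739562988, 39.850799560546875), 41.82017135620117)
goal d [-350.7 -155.7  120.7] r [ 0.  -0.   0.4] tcp [0.1605 0.604  0.4048]
goal d [-350.7 -155.7  200.7] r [ 0.  -0.   0.4] tcp [0.1605 0.604  0.4048]
```

```bash
python3 -m creep '[{"dx":-352,"dy":-155,"dz":60,"rz":0.39},{"dx":-352,"dy":-155,"dz":60,"rz":0.39},{"dx":-352,"dy":-155,"dz":60,"rz":0.39},{"dx":-352,"dy":-155,"dz":60,"rz":0.39},{"dx":-352,"dy":-155,"dz":60,"rz":0.39},{"dx":-352,"dy":-155,"dz":60,"rz":0.39},{"dx":-352,"dy":-155,"dz":60,"rz":0.39},{"dx":-352,"dy":-155,"dz":60,"rz":0.39},{"dx":-352,"dy":-155,"dz":60,"rz":0.39},{"dx":-352,"dy":-155,"dz":60,"rz":0.39}]' 10
python3 - <<'E'
from h import *
goal(.461,.364,.09,-.65+np.pi/2);goal(.461,.364,.040,-.65+np.pi/2)
snap("scene","s1")
im=cv2.imread("pics/s1.png");cv2.imwrite("pics/s1c.png",cv2.resize(im[180:340,130:330],None,fx=3.5,fy=3.5,interpolation=cv2.INTER_CUBIC))
E
```

```text
goal d [-352.1 -154.8  150.7] r [ 0.   -0.    0.39] tcp [0.1605 0.604  0.4048]
goal d [-352.1 -154.8  200.7] r [ 0.   -0.    0.39] tcp [0.1605 0.604  0.4048]invalid input
```

View pics/s1c.png

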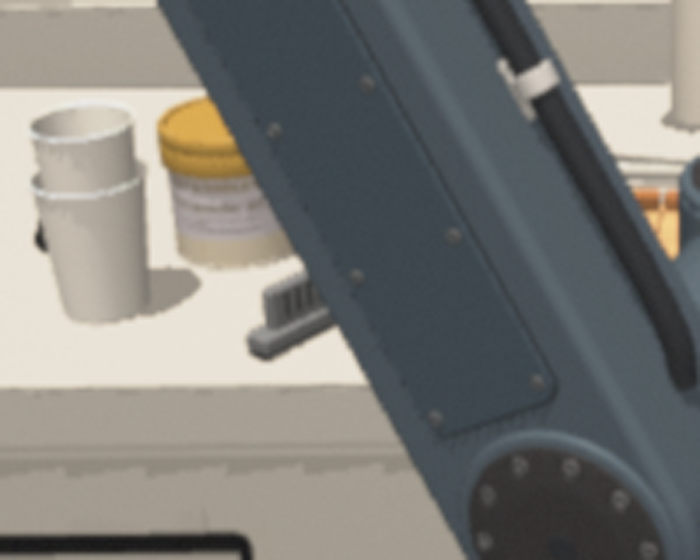

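The arm has not moved because the rows were refused; the scraper still shows at crop (300,310). I'll give every key.

```bash
python3 -m creep '[{"dx":-352,"dy":-155,"dz":60,"rx":0,"ry":0,"rz":0.39,"hand":-1},{"dx":-352,"dy":-155,"dz":60,"rx":0,"ry":0,"rz":0.39,"hand":-1},{"dx":-352,"dy":-155,"dz":60,"rx":0,"ry":0,"rz":0.39,"hand":-1},{"dx":-352,"dy":-155,"dz":60,"rx":0,"ry":0,"rz":0.39,"hand":-1},{"dx":-352,"dy":-155,"dz":60,"rx":0,"ry":0,"rz":0.39,"hand":-1},{"dx":-352,"dy":-155,"dz":60,"rx":0,"ry":0,"rz":0.39,"hand":-1},{"dx":-352,"dy":-155,"dz":60,"rx":0,"ry":0,"rz":0.39,"hand":-1},{"dx":-352,"dy":-155,"dz":60,"rx":0,"ry":0,"rz":0.39,"hand":-1},{"dx":-352,"dy":-155,"dz":60,"rx":0,"ry":0,"rz":0.39,"hand":-1}]' 10
python3 - <<'E'
from h import *
goal(.461,.364,.09,-.65+np.pi/2);goal(.461,.364,.040,-.65+np.pi/2)
E
```

```text
time_s: 2.68
tool_pos: [0.4596, 0.3648, 0.345]
ee_rot: [0.318, 0.948, 0.0, -0.0]
force: [-1.1, 0.2, 0.4]
gripper_width: 0.0868
grasp_force: 0.0
goal d [-1.6  0.3 91. ] r [-0.    -0.001  0.002] tcp [0.4596 0.3648 0.345 ]
goal d [ -1.7   0.3 141. ] r [-0.    -0.001  0.002] tcp [0.4596 0.3648 0.345 ]
```

```bash
python3 -m creep '[{"dx":-1.5,"dy":0,"dz":60,"rx":0,"ry":0,"rz":0,"hand":-1},{"dx":-1.5,"dy":0,"dz":110,"rx":0,"ry":0,"rz":0,"hand":-1},{"dx":-1.5,"dy":0,"dz":130,"rx":0,"ry":0,"rz":0,"hand":-1},{"dx":-1.5,"dy":0,"dz":140,"rx":0,"ry":0,"rz":0,"hand":-1},{"dx":-1.5,"dy":0,"dz":140,"rx":0,"ry":0,"rz":0,"hand":-1},{"dx":-1.5,"dy":0,"dz":140,"rx":0,"ry":0,"rz":0,"hand":1},{"dx":-1.5,"dy":0,"dz":140,"rx":0,"ry":0,"rz":0,"hand":1},{"dx":-1.5,"dy":0,"dz":140,"rx":0,"ry":0,"rz":0,"hand":1},{"dx":-1.5,"dy":0,"dz":140,"rx":0,"ry":0,"rz":0,"hand":1},{"dx":-1.5,"dy":0,"dz":140,"rx":0,"ry":0,"rz":0,"hand":1},{"dx":-1.5,"dy":0,"dz":140,"rx":0,"ry":0,"rz":0,"hand":1},{"dx":-1.5,"dy":0,"dz":140,"rx":0,"ry":0,"rz":0,"hand":1},{"dx":-1.5,"dy":0,"dz":140,"rx":0,"ry":0,"rz":0,"hand":1}]' 25
python3 -c "
from h import *
x,y=b2w(.021,.091);goal(x,y,.14,np.pi/2+B[2]);x,y=b2w(.021,-.15);goal(x,y,.14,np.pi/2+B[2])"
```

```text
time_s: 4.3
tool_pos: [0.4622, 0.363, 0.2048]
ee_rot: [0.319, 0.948, 0.0, 0.0]
force: [0.7, 0.3, 0.4]
gripper_width: 0.0153
grasp_force: 1.5
goal d [-229.1 -183.3  -99.3] r [ 0.001  0.    -0.559] tcp [0.4622 0.363  0.2048]
goal d [-356.9 -387.6  -99.4] r [ 0.001  0.    -0.559] tcp [0.4622 0.363  0.2048]
```

```bash
python3 -m creep '[{"dx":0,"dy":0,"dz":0,"rx":0,"ry":0,"rz":0,"hand":1},{"dx":0,"dy":0,"dz":0,"rx":0,"ry":0,"rz":0,"hand":1},{"dx":0,"dy":0,"dz":-50,"rx":0,"ry":0,"rz":0,"hand":1},{"dx":0,"dy":0,"dz":-100,"rx":0,"ry":0,"rz":0,"hand":1},{"dx":-50,"dy":-40,"dz":-100,"rx":0,"ry":0,"rz":-0.14,"hand":1},{"dx":-100,"dy":-80,"dz":-100,"rx":0,"ry":0,"rz":-0.28,"hand":1},{"dx":-150,"dy":-120,"dz":-100,"rx":0,"ry":0,"rz":-0.42,"hand":1},{"dx":-200,"dy":-160,"dz":-100,"rx":0,"ry":0,"rz":-0.56,"hand":1},{"dx":-229,"dy":-183,"dz":-100,"rx":0,"ry":0,"rz":-0.56,"hand":1},{"dx":-229,"dy":-183,"dz":-100,"rx":0,"ry":0,"rz":-0.56,"hand":1},{"dx":-229,"dy":-183,"dz":-100,"rx":0,"ry":0,"rz":-0.56,"hand":1},{"dx":-229,"dy":-183,"dz":-100,"rx":0,"ry":0,"rz":-0.56,"hand":1}]' 25
python3 - <<'E'
from h import *
x,y=b2w(.021,.091);goal(x,y,.14,np.pi/2+B[2])
for c in("top","scene"):snap(c,c+"2")
a=cv2.imread("pics/top2.png")[210:330,280:420];b=cv2.imread("pics/scene2.png")[190:310,260:400]
cv2.imwrite("pics/c2.png",np.hstack([cv2.resize(i,(400,343),interpolation=cv2.INTER_CUBIC) for i in(a,b)]))
E
```

```text
time_s: 5.8
tool_pos: [0.5331, 0.0799, 0.3046]
ee_rot: [0.044, 0.999, 0.0, -0.001]
force: [0.4, -0.5, -1.2]
gripper_width: 0.0138
grasp_force: 25.0
goal d [-0.7 -1.4  0.6] r [ 0.    -0.001  0.003] tcp [0.5331 0.0799 0.3046]
```

View pics/c2.png

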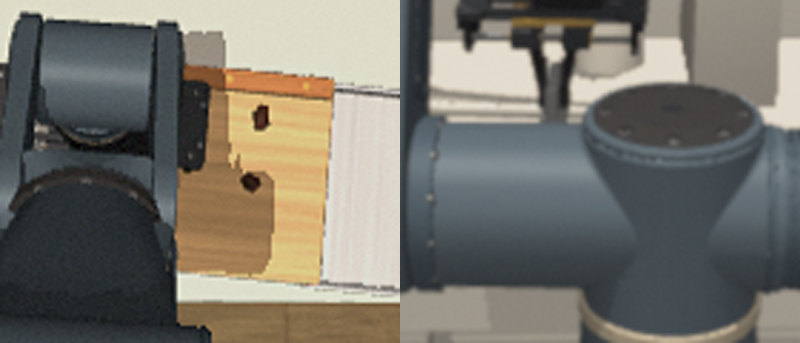

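The scraper is held (13.8 mm, 25 N). The two chips at the -y end are visible and the other two are hidden under the arm. To measure the scraper's end offset, I'll lower it and touch the back fence with its foot.

```bash
python3 -m creep '[{"dx":8,"dy":0,"dz":20,"rx":0,"ry":0,"rz":0.003,"hand":1},{"dx":8,"dy":0,"dz":40,"rx":0,"ry":0,"rz":0.003,"hand":1},{"dx":8,"dy":0,"dz":48,"rx":0,"ry":0,"rz":0.003,"hand":1},{"dx":8,"dy":0,"dz":48,"rx":0,"ry":0,"rz":0.003,"hand":1},{"dx":5,"dy":0,"dz":48,"rx":0,"ry":0,"rz":0.003,"hand":1},{"dx":3,"dy":0,"dz":48,"rx":0,"ry":0,"rz":0.003,"hand":1},{"dx":1,"dy":0,"dz":48,"rx":0,"ry":0,"rz":0.003,"hand":1},{"dx":0,"dy":0,"dz":48,"rx":0,"ry":0,"rz":0.003,"hand":1},{"dx":0,"dy":0,"dz":48,"rx":0,"ry":0,"rz":0.003,"hand":1}]'
python3 -c "
from h import *
x,y=b2w(.021,.091);goal(x,y,.0888,np.pi/2+B[2])"
```

```text
time_s: 7.02
tool_pos: [0.5338, 0.0786, 0.2568]
ee_rot: [0.046, 0.999, 0.0, 0.0]
force: [0.6, 0.6, -0.5]
gripper_width: 0.014
grasp_force: 25.0
goal d [ 0.1 -0.2  4. ] r [ 0.     0.    -0.002] tcp [0.5338 0.0786 0.2568]
```

```bash
python3 -m creep '[{"dx":-2,"dy":0,"dz":0,"rx":0,"ry":0,"rz":0,"hand":1},{"dx":-4,"dy":0,"dz":0,"rx":0,"ry":0,"rz":0,"hand":1},{"dx":-4,"dy":0,"dz":0,"rx":0,"ry":0,"rz":0,"hand":1}]'
```

```text
time_s: 7.4
tool_pos: [0.5379, 0.0782, 0.2567]
ee_rot: [0.046, 0.999, -0.0, 0.0]
force: [-0.1, -0.1, -2.2]
gripper_width: 0.014
grasp_force: 25.0
```

```bash
python3 -m creep '[{"dx":-1.5,"dy":0,"dz":0,"rx":0,"ry":0,"rz":0,"hand":1},{"dx":-3,"dy":0,"dz":0,"rx":0,"ry":0,"rz":0,"hand":1},{"dx":-3,"dy":0,"dz":0,"rx":0,"ry":0,"rz":0,"hand":1}]'
```

```text
time_s: 7.78
tool_pos: [0.54, 0.0781, 0.2565]
ee_rot: [0.046, 0.999, 0.0, -0.001]
force: [-2.5, -0.1, -0.2]
gripper_width: 0.0136
grasp_force: 25.0
```

```bash
python3 -m creep '[{"dx":5,"dy":0,"dz":0,"rx":0,"ry":0,"rz":0,"hand":1},{"dx":5,"dy":0,"dz":2,"rx":0,"ry":0,"rz":0,"hand":1},{"dx":5,"dy":0,"dz":4,"rx":0,"ry":0,"rz":0,"hand":1},{"dx":5,"dy":0,"dz":4,"rx":0,"ry":0,"rz":0,"hand":1}]'
```

```text
time_s: 8.28
tool_pos: [0.536, 0.0784, 0.2528]
ee_rot: [0.046, 0.999, -0.0, 0.0]
force: [1.0, 0.7, -1.0]
gripper_width: 0.0142
grasp_force: 25.0
```

```bash
python3 -m creep '[{"dx":0,"dy":-5,"dz":1,"rx":0,"ry":0,"rz":0,"hand":1},{"dx":0,"dy":-15,"dz":1,"rx":0,"ry":0,"rz":0,"hand":1},{"dx":0,"dy":-25,"dz":1,"rx":0,"ry":0,"rz":0,"hand":1},{"dx":0,"dy":-37,"dz":1,"rx":0,"ry":0,"rz":0,"hand":1},{"dx":0,"dy":-49,"dz":1,"rx":0,"ry":0,"rz":0,"hand":1},{"dx":0,"dy":-61,"dz":1,"rx":0,"ry":0,"rz":0,"hand":1},{"dx":0,"dy":-73,"dz":1,"rx":0,"ry":0,"rz":0,"hand":1},{"dx":0,"dy":-85,"dz":1,"rx":0,"ry":0,"rz":0,"hand":1}]'
```

```text
time_s: 9.28
tool_pos: [0.5283, -0.0062, 0.2528]
ee_rot: [0.047, 0.999, 0.001, 0.001]
force: [0.4, 4.1, 5.5]
gripper_width: 0.0137
grasp_force: 25.0
```

```bash
python3 -m creep '[{"dx":0,"dy":-12,"dz":0,"rx":0,"ry":0,"rz":0,"hand":1},{"dx":0,"dy":-24,"dz":0,"rx":0,"ry":0,"rz":0,"hand":1},{"dx":0,"dy":-36,"dz":0,"rx":0,"ry":0,"rz":0,"hand":1},{"dx":0,"dy":-48,"dz":0,"rx":0,"ry":0,"rz":0,"hand":1},{"dx":0,"dy":-60,"dz":0,"rx":0,"ry":0,"rz":0,"hand":1},{"dx":0,"dy":-72,"dz":0,"rx":0,"ry":0,"rz":0,"hand":1},{"dx":0,"dy":-84,"dz":0,"rx":0,"ry":0,"rz":0,"hand":1},{"dx":0,"dy":-96,"dz":0,"rx":0,"ry":0,"rz":0,"hand":1},{"dx":0,"dy":-108,"dz":0,"rx":0,"ry":0,"rz":0,"hand":1},{"dx":0,"dy":-120,"dz":0,"rx":0,"ry":0,"rz":0,"hand":1},{"dx":0,"dy":-132,"dz":0,"rx":0,"ry":0,"rz":0,"hand":1},{"dx":0,"dy":-144,"dz":-1,"rx":0,"ry":0,"rz":0,"hand":1},{"dx":0,"dy":-154,"dz":-2,"rx":0,"ry":0,"rz":0,"hand":1},{"dx":0,"dy":-160,"dz":-2,"rx":0,"ry":0,"rz":0,"hand":1},{"dx":0,"dy":-160,"dz":-2,"rx":0,"ry":0,"rz":0,"hand":1},{"dx":0,"dy":-160,"dz":-60,"rx":0,"ry":0,"rz":0,"hand":1},{"dx":0,"dy":-110,"dz":-100,"rx":0,"ry":0,"rz":0,"hand":1},{"dx":0,"dy":-50,"dz":-100,"rx":0,"ry":0,"rz":0,"hand":1},{"dx":0,"dy":10,"dz":-100,"rx":0,"ry":0,"rz":0,"hand":1},{"dx":0,"dy":70,"dz":-100,"rx":0,"ry":0,"rz":0,"hand":1}]'
python3 - <<'E'
from h import *
snap("top","top3");a=cv2.imread("pics/top3.png")[210:330,280:450]
cv2.imwrite("pics/c3.png",cv2.resize(a,None,fx=4,fy=4,interpolation=cv2.INTER_CUBIC))
goal(.461,.364,.15,-.65+np.pi/2);goal(.461,.364,.042,-.65+np.pi/2)
E
```

```text
time_s: 11.78
tool_pos: [0.5339, 0.0656, 0.3518]
ee_rot: [0.046, 0.999, 0.0, 0.0]
force: [1.2, 0.1, -0.5]
gripper_width: 0.0138
grasp_force: 25.0
goal d [ 98.1 284.1  39.6] r [ 0.006 -0.002  0.561] tcp [0.5335 0.0721 0.3519]
goal d [ 98.1 283.5 147.6] r [ 0.006 -0.002  0.561] tcp [0.5335 0.0721 0.3519]
```

View pics/c3.png

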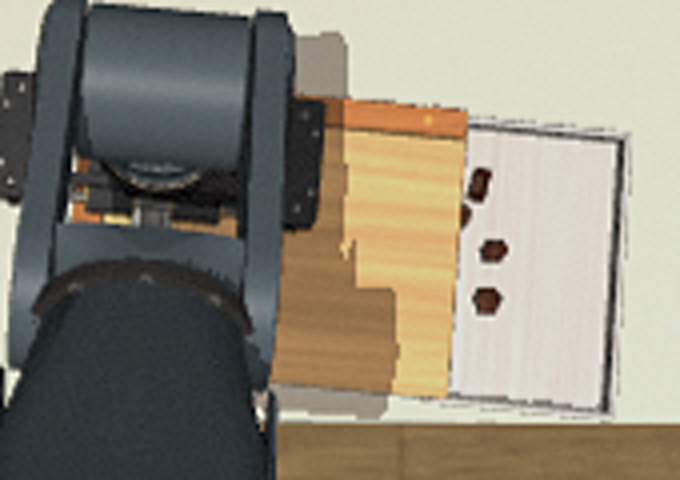

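All four chips lie in the tray, at crop (480,185), (465,215), (493,250) and (487,300); the second is partly under the board edge. Now I'll take the scraper back to where it stood.

```bash
python3 -m creep '[{"dx":20,"dy":60,"dz":0,"rx":0,"ry":0,"rz":0.14,"hand":1},{"dx":40,"dy":120,"dz":0,"rx":0,"ry":0,"rz":0.28,"hand":1},{"dx":60,"dy":175,"dz":0,"rx":0,"ry":0,"rz":0.42,"hand":1},{"dx":80,"dy":230,"dz":20,"rx":0,"ry":0,"rz":0.56,"hand":1},{"dx":98,"dy":280,"dz":60,"rx":0,"ry":0,"rz":0.56,"hand":1},{"dx":98,"dy":280,"dz":110,"rx":0,"ry":0,"rz":0.56,"hand":1},{"dx":98,"dy":280,"dz":120,"rx":0,"ry":0,"rz":0.56,"hand":1},{"dx":98,"dy":280,"dz":120,"rx":0,"ry":0,"rz":0.56,"hand":1}]'
python3 -c "
from h import *
goal(.461,.364,.0408,-.65+np.pi/2)"
```

```text
time_s: 12.82
tool_pos: [0.4628, 0.3509, 0.2316]
ee_rot: [0.321, 0.947, -0.001, -0.0]
force: [-0.1, -0.1, -0.5]
gripper_width: 0.0135
grasp_force: 25.0
goal d [ 9.4  9.3 26.8] r [-0.001 -0.001 -0.003] tcp [0.4628 0.3509 0.2316]
```

```bash
python3 -m creep '[{"dx":9,"dy":9,"dz":15,"rx":0,"ry":0,"rz":0,"hand":1},{"dx":9,"dy":9,"dz":23,"rx":0,"ry":0,"rz":0,"hand":1},{"dx":9,"dy":9,"dz":26,"rx":0,"ry":0,"rz":0,"hand":1},{"dx":9,"dy":9,"dz":27.5,"rx":0,"ry":0,"rz":0,"hand":1},{"dx":9,"dy":9,"dz":27.5,"rx":0,"ry":0,"rz":0,"hand":1}]'
```

```text
time_s: 13.45
tool_pos: [0.461, 0.3638, 0.2048]
ee_rot: [0.321, 0.947, 0.0, 0.0]
force: [-0.7, -0.4, 1.7]
gripper_width: 0.0139
grasp_force: 25.0
```

```bash
python3 -m creep '[{"dx":0,"dy":0,"dz":0,"rx":0,"ry":0,"rz":0,"hand":0},{"dx":0,"dy":0,"dz":0,"rx":0,"ry":0,"rz":0,"hand":-1},{"dx":0,"dy":0,"dz":0,"rx":0,"ry":0,"rz":0,"hand":-1},{"dx":0,"dy":0,"dz":0,"rx":0,"ry":0,"rz":0,"hand":-1},{"dx":0,"dy":0,"dz":0,"rx":0,"ry":0,"rz":0,"hand":-1},{"dx":0,"dy":0,"dz":0,"rx":0,"ry":0,"rz":0,"hand":-1},{"dx":0,"dy":0,"dz":-60,"rx":0,"ry":0,"rz":0,"hand":-1},{"dx":0,"dy":0,"dz":-110,"rx":0,"ry":0,"rz":0,"hand":-1},{"dx":30,"dy":60,"dz":-150,"rx":0,"ry":0,"rz":0,"hand":-1},{"dx":60,"dy":110,"dz":-150,"rx":0,"ry":0,"rz":0,"hand":-1},{"dx":60,"dy":110,"dz":-150,"rx":0,"ry":0,"rz":0,"hand":-1}]'
python3 - <<'E'
from h import *
im=snap("top","top4");snap("scene","scene4")
for n,p,x0 in [("block",box(.05,.11,0,.045),[.573,.2555,.19])]:
  for d in r.cut_out(n,"top")[:2]:
    m=d["mask"];print(n,d["score"],d["pixel"],m.sum(),fit(m,p,x0))
a=cv2.imread("pics/top4.png")[200:320,180:300];b=cv2.imread("pics/scene4.png")[200:320,140:340]
cv2.imwrite("pics/c4.png",np.hstack([cv2.resize(i,None,fx=2.5,fy=2.5,interpolation=cv2.INTER_CUBIC) for i in(a,b)]))
E
```

```text
time_s: 14.82
tool_pos: [0.48, 0.4912, 0.3556]
ee_rot: [0.319, 0.948, 0.002, 0.001]
force: [-0.5, -0.5, 0.3]
gripper_width: 0.0869
grasp_force: 0.0
block 0.78 [249.8, 244.9] 746 (array([0.57220841, 0.25574267, 0.20089787]), np.float64(0.07950544844928752))
```

View pics/c4.png

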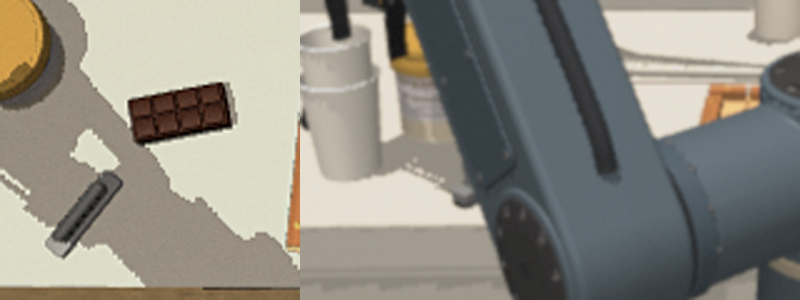

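The scraper stands at its old place (top crop 85,213) and the block has not been touched (top crop 180,112). Next is the block grasp.

```bash
python3 -c "
from h import *
goal(.5725,.256,.12,.195)"
```

```text
goal d [-214.3 -127.3   69.6] r [-0.003  0.001  0.724] tcp [0.4795 0.4874 0.3533]
```

```bash
python3 -m creep '[{"dx":-214,"dy":-127,"dz":0,"rx":0,"ry":0,"rz":0.72,"hand":-1},{"dx":-214,"dy":-127,"dz":0,"rx":0,"ry":0,"rz":0.72,"hand":-1},{"dx":-214,"dy":-127,"dz":0,"rx":0,"ry":0,"rz":0.72,"hand":-1},{"dx":-214,"dy":-127,"dz":30,"rx":0,"ry":0,"rz":0.72,"hand":-1},{"dx":-214,"dy":-127,"dz":60,"rx":0,"ry":0,"rz":0.72,"hand":-1},{"dx":-214,"dy":-127,"dz":60,"rx":0,"ry":0,"rz":0.72,"hand":-1},{"dx":-214,"dy":-127,"dz":60,"rx":0,"ry":0,"rz":0.72,"hand":-1}]'
python3 -c "
from h import *
goal(.5725,.256,.036,.195)"
```

```text
time_s: 15.85
tool_pos: [0.5727, 0.2568, 0.2948]
ee_rot: [0.634, 0.773, -0.0, -0.0]
force: [-0.4, 0.3, 0.8]
gripper_width: 0.0869
grasp_force: 0.0
goal d [-0.7 -0.3 94.8] r [-0.    -0.     0.003] tcp [0.5727 0.2568 0.2948]
```

```bash
python3 -m creep '[{"dx":-1,"dy":0,"dz":50,"rx":0,"ry":0,"rz":0,"hand":-1},{"dx":-1,"dy":0,"dz":85,"rx":0,"ry":0,"rz":0,"hand":-1},{"dx":-1,"dy":0,"dz":94,"rx":0,"ry":0,"rz":0,"hand":-1},{"dx":-1,"dy":0,"dz":94,"rx":0,"ry":0,"rz":0,"hand":1},{"dx":-1,"dy":0,"dz":94,"rx":0,"ry":0,"rz":0,"hand":1},{"dx":-1,"dy":0,"dz":94,"rx":0,"ry":0,"rz":0,"hand":1},{"dx":-1,"dy":0,"dz":94,"rx":0,"ry":0,"rz":0,"hand":1},{"dx":-1,"dy":0,"dz":94,"rx":0,"ry":0,"rz":0,"hand":1},{"dx":-1,"dy":0,"dz":94,"rx":0,"ry":0,"rz":0,"hand":1},{"dx":-1,"dy":0,"dz":94,"rx":0,"ry":0,"rz":0,"hand":1}]' 30
python3 -c "
from h import *
x,y=b2w(.055-.012,.060-.015);goal(x,y,.13,B[2])"
```

```text
time_s: 17.1
tool_pos: [0.574, 0.2561, 0.2011]
ee_rot: [0.634, 0.774, 0.001, 0.001]
force: [1.5, 1.2, 5.7]
gripper_width: 0.0498
grasp_force: 30.0
goal d [-216.6  -66.2  -93.1] r [ 0.003 -0.001  0.289] tcp [0.574  0.2561 0.2011]
```

```bash
python3 -m creep '[{"dx":0,"dy":0,"dz":-40,"rx":0,"ry":0,"rz":0,"hand":1},{"dx":0,"dy":0,"dz":-93,"rx":0,"ry":0,"rz":0,"hand":1},{"dx":-50,"dy":-16,"dz":-93,"rx":0,"ry":0,"rz":0.07,"hand":1},{"dx":-100,"dy":-32,"dz":-93,"rx":0,"ry":0,"rz":0.14,"hand":1},{"dx":-150,"dy":-48,"dz":-93,"rx":0,"ry":0,"rz":0.21,"hand":1},{"dx":-200,"dy":-60,"dz":-93,"rx":0,"ry":0,"rz":0.289,"hand":1},{"dx":-217,"dy":-66,"dz":-93,"rx":0,"ry":0,"rz":0.289,"hand":1},{"dx":-217,"dy":-66,"dz":-93,"rx":0,"ry":0,"rz":0.289,"hand":1},{"dx":-217,"dy":-66,"dz":-93,"rx":0,"ry":0,"rz":0.289,"hand":1}]' 30
python3 - <<'E'
from h import *
x,y=b2w(.043,.045);goal(x,y,.087,B[2])
snap("top","top5");snap("scene","scene5")
a=cv2.imread("pics/top5.png")[210:330,270:450];b=cv2.imread("pics/scene5.png")[170:290,230:410]
cv2.imwrite("pics/c5.png",np.hstack([cv2.resize(i,None,fx=2.2,fy=2.2,interpolation=cv2.INTER_CUBIC) for i in(a,b)]))
E
```

```text
time_s: 18.23
tool_pos: [0.5508, 0.0313, 0.2928]
ee_rot: [0.738, 0.675, -0.0, -0.001]
force: [-0.6, -0.1, -3.2]
gripper_width: 0.0493
grasp_force: 30.0
goal d [-0.7  0.8 41.7] r [-0.002 -0.001  0.001] tcp [0.5508 0.0313 0.2928]
```

View pics/c5.png

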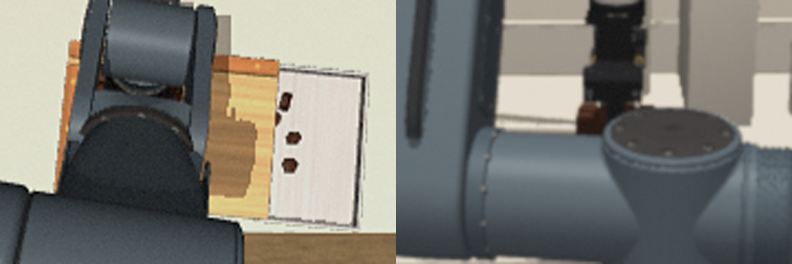

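The block is held (49 mm, about 3 N of weight) over the corner and the chips are still in the tray. I'll lower it and slide it toward the fences.

```bash
python3 -m creep '[{"dx":-1,"dy":1,"dz":25,"rx":0,"ry":0,"rz":0,"hand":1},{"dx":-1,"dy":1,"dz":38,"rx":0,"ry":0,"rz":0,"hand":1},{"dx":-1,"dy":1,"dz":41.5,"rx":0,"ry":0,"rz":0,"hand":1},{"dx":-1,"dy":1,"dz":43,"rx":0,"ry":0,"rz":0,"hand":1},{"dx":-1,"dy":1,"dz":43.5,"rx":0,"ry":0,"rz":0,"hand":1},{"dx":-1,"dy":1,"dz":43.5,"rx":0,"ry":0,"rz":0,"hand":1}]'
```

```text
time_s: 19.08
tool_pos: [0.5522, 0.0291, 0.2502]
ee_rot: [0.739, 0.674, 0.0, 0.0]
force: [0.0, 0.4, -3.2]
gripper_width: 0.0496
grasp_force: 30.0
```

```bash
python3 -m creep '[{"dx":0,"dy":0,"dz":1,"rx":0,"ry":0,"rz":0,"hand":1},{"dx":0,"dy":0,"dz":1.7,"rx":0,"ry":0,"rz":0,"hand":1},{"dx":0,"dy":0,"dz":1.7,"rx":0,"ry":0,"rz":0,"hand":1}]'
```

```text
time_s: 19.45
tool_pos: [0.5522, 0.0291, 0.2492]
ee_rot: [0.739, 0.674, 0.0, 0.0]
force: [-1.1, 0.9, 5.0]
gripper_width: 0.0498
grasp_force: 30.0
```

```bash
python3 -m creep '[{"dx":0,"dy":3,"dz":-0.4,"rx":0,"ry":0,"rz":0,"hand":1},{"dx":0,"dy":6,"dz":-0.4,"rx":0,"ry":0,"rz":0,"hand":1},{"dx":0,"dy":8,"dz":-0.4,"rx":0,"ry":0,"rz":0,"hand":1},{"dx":0,"dy":10,"dz":-0.4,"rx":0,"ry":0,"rz":0,"hand":1},{"dx":0,"dy":10,"dz":-0.4,"rx":0,"ry":0,"rz":0,"hand":1}]'
```

```text
time_s: 20.08
tool_pos: [0.5618, 0.0283, 0.2492]
ee_rot: [0.739, 0.674, -0.0, -0.0]
force: [-3.9, 0.6, 6.7]
gripper_width: 0.0498
grasp_force: 30.0
```

```bash
python3 -m creep '[{"dx":0,"dy":1,"dz":-0.5,"rx":0,"ry":0,"rz":0,"hand":1},{"dx":0,"dy":2,"dz":-0.5,"rx":0,"ry":0,"rz":0,"hand":1},{"dx":0,"dy":3,"dz":-0.5,"rx":0,"ry":0,"rz":0,"hand":1},{"dx":0,"dy":4,"dz":-0.5,"rx":0,"ry":0,"rz":0,"hand":1},{"dx":0,"dy":4,"dz":-0.5,"rx":0,"ry":0,"rz":0,"hand":1}]'
```

```text
time_s: 20.7
tool_pos: [0.5659, 0.0279, 0.2492]
ee_rot: [0.739, 0.674, -0.0, -0.0]
force: [-2.5, -0.5, 6.3]
gripper_width: 0.0499
grasp_force: 30.0
```

```bash
python3 -m creep '[{"dx":0,"dy":1,"dz":-0.3,"rx":0,"ry":0,"rz":0,"hand":1},{"dx":0,"dy":2,"dz":-0.3,"rx":0,"ry":0,"rz":0,"hand":1},{"dx":0,"dy":3,"dz":-0.3,"rx":0,"ry":0,"rz":0,"hand":1},{"dx":0,"dy":3,"dz":-0.3,"rx":0,"ry":0,"rz":0,"hand":1}]'
```

```text
time_s: 21.2
tool_pos: [0.5677, 0.0278, 0.2493]
ee_rot: [0.739, 0.674, -0.002, -0.002]
force: [-6.7, -0.4, 7.6]
gripper_width: 0.0495
grasp_force: 30.0
```

```bash
python3 -m creep '[{"dx":3,"dy":-0.5,"dz":-0.5,"rx":0,"ry":0,"rz":0,"hand":1},{"dx":6,"dy":-0.5,"dz":-0.5,"rx":0,"ry":0,"rz":0,"hand":1},{"dx":9,"dy":-0.5,"dz":-0.5,"rx":0,"ry":0,"rz":0,"hand":1},{"dx":11,"dy":-0.5,"dz":-0.5,"rx":0,"ry":0,"rz":0,"hand":1},{"dx":11,"dy":-0.5,"dz":-0.5,"rx":0,"ry":0,"rz":0,"hand":1}]'
```

```text
time_s: 21.82
tool_pos: [0.5685, 0.038, 0.2493]
ee_rot: [0.739, 0.674, -0.002, -0.001]
force: [-5.5, -2.6, 3.7]
gripper_width: 0.0501
grasp_force: 30.0
```

```bash
python3 -m creep '[{"dx":1,"dy":0,"dz":0,"rx":0,"ry":0,"rz":0,"hand":1},{"dx":2,"dy":0,"dz":0,"rx":0,"ry":0,"rz":0,"hand":1},{"dx":3,"dy":0,"dz":0,"rx":0,"ry":0,"rz":0,"hand":1},{"dx":4,"dy":0,"dz":0,"rx":0,"ry":0,"rz":0,"hand":1},{"dx":4,"dy":0,"dz":0,"rx":0,"ry":0,"rz":0,"hand":1}]'
```

```text
time_s: 22.45
tool_pos: [0.5689, 0.0418, 0.2493]
ee_rot: [0.739, 0.674, -0.002, -0.001]
force: [-5.6, -3.4, 4.4]
gripper_width: 0.0498
grasp_force: 30.0
```

```bash
python3 -m creep '[{"dx":1,"dy":0,"dz":0,"rx":0,"ry":0,"rz":0,"hand":1},{"dx":2,"dy":0,"dz":0,"rx":0,"ry":0,"rz":0,"hand":1},{"dx":3,"dy":0,"dz":0,"rx":0,"ry":0,"rz":0,"hand":1},{"dx":4,"dy":0,"dz":0,"rx":0,"ry":0,"rz":0,"hand":1},{"dx":4,"dy":0,"dz":0,"rx":0,"ry":0,"rz":0,"hand":1}]'
```

```text
time_s: 23.08
tool_pos: [0.5692, 0.0445, 0.2493]
ee_rot: [0.739, 0.674, -0.003, -0.0]
force: [-5.7, -9.6, 4.5]
gripper_width: 0.0497
grasp_force: 30.0
```

Both fences now push back. The contact x reads 4 mm past my board estimate, so I'll re-measure the fence edge from the first picture before trusting it.

Run:
```python
from h import *
c,s=np.cos(B[2]),np.sin(B[2])
def tb(w): d=w[:2]-B[:2];return np.round([1000*(c*d[0]+s*d[1]),1000*(-s*d[0]+c*d[1])],1)
im=cv2.imread("pics/top0.png").astype(float)
# sample colour profile along board x at several y (z=.062), print edges of saturation
for z in (.062,.048):
  for y in (.09,.02,-.03,-.1):
    xs=np.arange(-.115,.125,.0005);P=np.array([w2px("top",(*b2w(x,y),z)) for x in xs]).astype(np.float32)
    v=cv2.remap(im.astype(np.float32),P[None,:,0],P[None,:,1],cv2.INTER_LINEAR)[0]
    g=np.gradient(cv2.GaussianBlur(v[:,0][:,None],(1,9),0)[:,0])
    o=xs[(xs>.09)][g[xs>.09].argmax()];f=xs[xs<-.08][g[xs<-.08].argmin()];q=(xs>.06)&(xs<.095);i=xs[q][g[q].argmin()]
    print(z,y,"outer %.4f inner %.4f front %.4f"%(o,i,f))
s_=r.read_state();R0=R.from_quat(s_["ee_rot"]).as_matrix();print(R0,np.arctan2(R0[1,1],R0[0,1]),s_["force"],s_["ft_torque"])
```

```text
0.062 0.09 outer 0.0995 inner 0.0770 front -0.1010
0.062 0.02 outer 0.1005 inner 0.0780 front -0.1020
0.062 -0.03 outer 0.1000 inner 0.0770 front -0.1025
0.062 -0.1 outer 0.0980 inner 0.0780 front -0.1015
0.048 0.09 outer 0.1025 inner 0.0795 front -0.1005
0.048 0.02 outer 0.1030 inner 0.0800 front -0.1015Traceback (most recent call last):
  File "<stdin>", line 8, in <module>
  File "h.py", line 9, in w2px
    p=r.camera_params(cam);K=np.array(p["K"]);T=np.linalg.inv(np.array(p["world_from_camera"]))
ValueError: time passes only in moves, steps and waits
```

```bash
python3 -m creep '[{"dx":0.5,"dy":0.7,"dz":0,"rx":0,"ry":0,"rz":0,"hand":1},{"dx":0.5,"dy":1.4,"dz":0,"rx":0,"ry":0,"rz":0,"hand":1},{"dx":0.5,"dy":1.4,"dz":0,"rx":0,"ry":0,"rz":0,"hand":1},{"dx":0.5,"dy":1.4,"dz":0,"rx":0,"ry":0,"rz":0,"hand":1}]' 40
python3 - <<'E'
from h import *
snap("scene","scene6");snap("top","top6")
s=r.read_state();R0=R.from_quat(s["ee_rot"]).as_matrix();g=s["tool_pos"]+.164*R0[:,2];c,k=np.cos(B[2]),np.sin(B[2]);d=g[:2]-B[:2]
print("grasp in board",c*d[0]+k*d[1],-k*d[0]+c*d[1],g[2],"yaw",np.arctan2(R0[1,1],R0[0,1]),s["force"],s["ft_torque"],s["time_s"])
a=cv2.imread("pics/top6.png")[210:330,270:420];b=cv2.imread("pics/scene6.png")[195:285,260:380]
cv2.imwrite("pics/c6.png",np.hstack([cv2.resize(i,(400,320),interpolation=cv2.INTER_CUBIC) for i in(a,b)]))
E
```

```text
time_s: 23.58
tool_pos: [0.5698, 0.0446, 0.2494]
ee_rot: [0.738, 0.674, -0.004, -0.001]
force: [-8.5, -11.8, 6.9]
gripper_width: 0.0498
grasp_force: 40.0
grasp in board 0.05880575431007328 0.05977473881899431 0.08539554325165591 yaw -0.09090066361478459 [ -8.15902655 -11.72999091   5.74051431] [-1.85682272  1.34110893 -0.43933394] 23.675
```

View pics/c6.png

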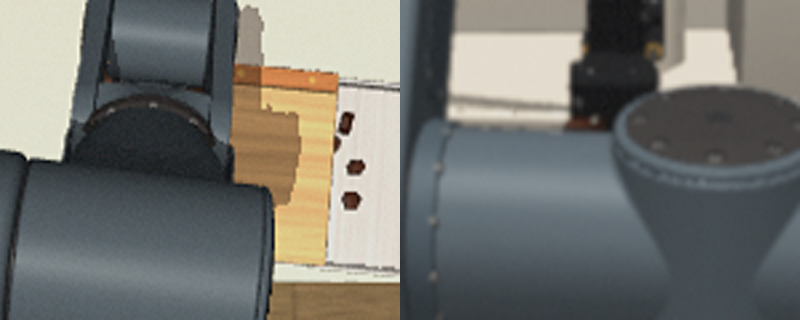

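The grasp point stays put under more push, so the contacts are solid. The moment of -0.44 N m suggests corner contact, so I'll turn the block a little to see whether it eases.

```bash
python3 -m creep '[{"dx":0,"dy":0,"dz":0,"rx":0,"ry":0,"rz":0.005,"hand":1},{"dx":0,"dy":0,"dz":0,"rx":0,"ry":0,"rz":0.01,"hand":1},{"dx":0,"dy":0,"dz":0,"rx":0,"ry":0,"rz":0.01,"hand":1}]'
cat > st.py <<'E'
from h import *
s=r.read_state();R0=R.from_quat(s["ee_rot"]).as_matrix();g=s["tool_pos"]+.164*R0[:,2];c,k=np.cos(B[2]),np.sin(B[2]);d=g[:2]-B[:2]
print("grasp",c*d[0]+k*d[1],-k*d[0]+c*d[1],g[2],"yaw",np.arctan2(R0[1,1],R0[0,1]),s["force"],s["ft_torque"],s["time_s"])
E
python3 st.py
python3 -m creep '[{"dx":0,"dy":0,"dz":0,"rx":0,"ry":0,"rz":0.01,"hand":1},{"dx":0,"dy":0,"dz":0,"rx":0,"ry":0,"rz":0.02,"hand":1},{"dx":0,"dy":0,"dz":0,"rx":0,"ry":0,"rz":0.02,"hand":1}]'
python3 st.py
```

```text
time_s: 24.05
tool_pos: [0.5698, 0.0448, 0.2494]
ee_rot: [0.74, 0.672, -0.005, -0.001]
force: [-8.8, -11.1, 6.9]
gripper_width: 0.0499
grasp_force: 40.0
grasp 0.058800452104943474 0.059781561368078905 0.08540968709371874 yaw -0.09614214485295645 [ -8.77082371 -11.14755122   6.9496118 ] [-1.70104322  1.41269706  0.50765615] 24.05
time_s: 24.42
tool_pos: [0.5694, 0.0448, 0.2495]
ee_rot: [0.746, 0.666, -0.005, -0.001]
force: [-9.1, -11.9, 9.4]
gripper_width: 0.0503
grasp_force: 40.1
grasp 0.0582161584476968 0.05969408151740477 0.08546486842858333 yaw -0.11367046260025135 [ -9.13542074 -11.85199023   9.40951901] [-1.85209347  1.5545611   0.89943481] 24.425
```

The moment changes sign between yaw -0.091 and -0.096, so the fences sit flush at about -0.0935. I'll turn back to that.

```bash
python3 -m creep '[{"dx":0,"dy":0,"dz":0,"rx":0,"ry":0,"rz":-0.015,"hand":1},{"dx":0,"dy":0,"dz":0,"rx":0,"ry":0,"rz":-0.025,"hand":1},{"dx":0,"dy":0,"dz":0,"rx":0,"ry":0,"rz":-0.025,"hand":1},{"dx":0,"dy":0,"dz":0,"rx":0,"ry":0,"rz":-0.025,"hand":1},{"dx":0,"dy":0,"dz":0,"rx":0,"ry":0,"rz":-0.025,"hand":1},{"dx":0,"dy":0,"dz":0,"rx":0,"ry":0,"rz":-0.025,"hand":1}]'
python3 st.py
```

```text
time_s: 25.18
tool_pos: [0.5698, 0.0447, 0.2494]
ee_rot: [0.74, 0.673, -0.004, -0.001]
force: [-8.5, -11.9, 6.5]
gripper_width: 0.0499
grasp_force: 40.0
grasp 0.05880999384243708 0.05985145398631917 0.08544171829153419 yaw -0.09471380209091611 [ -8.45128061 -11.87761804   6.48073616] [-1.81821271  1.43926024 -0.17713654] 25.175
```

```bash
python3 -c "
from workcell import r
print(r.job_done())"
```

```text
the job is handed in; nothing more can be done
None
```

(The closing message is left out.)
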